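# Lock the stopper into the insulated jar

## Task

Close the insulated drinks jar: take the stopper with the two side lugs and the wing grip, set its lugs into the two slots of the jar's neck ring, push it fully down against the sprung seal, turn it clockwise (seen from above) as far as it goes, about a quarter turn, and ease off so that it rises into its locking pockets. Work gently, never forcing the stopper against the jar, leave the pot lid and the mugs where they stand, and finish with the stopper locked and let go.

Things in the scene. Friction and masses are not known exactly. Their poses are not given: they have to be found in the camera images.
- stopper_grip (a point): grip point on the stopper's axis, 54 mm above its underside, z up; the stopper stands upright on the table. Black wing grip from 30 to 69 mm above the underside, 58 mm long along this x and 13 mm thick along y; below it a grey round flange, 76 mm across, from 22 to 30 mm
- stopper_foot (a point): centre of the stopper's underside, same axes. Grey plug 61 mm across and 22 mm long, foot chamfered 3 mm; two opposite lugs along this x axis (in line with the wing grip), 12 mm wide, 86 mm over both tips, from 2 to 9 mm above the underside; seen from above they stick out 5 mm beyond the flange
- stopper: the whole stopper, about 0.2 kg (varies by 20 %), origin at the centre of its underside, axes as above. It must not be pressed on the jar with more than 60 N in all
- jar: squat steel insulated jar, 132 mm across, rim 158 mm above the table, on a square wooden foot board screwed to the table (it does not move). Origin at the centre of its underside on the table, z up; its black loop handle sticks out along its +y to 116 mm from the axis
- jar_mouth (a point): on the jar's axis, 150 mm up, level with the top of the white neck ring (8 mm below the rim, which is 96 mm wide inside); the jar's axes. Ring: 64 mm bore, two opposite slots 15.5 mm wide. Screwed on at random, the slot line lies up to 0.65 rad either way from the jar's y (handle line), not given: look, or rest the stopper lightly (underside then 2 mm below this point) and turn until the lugs drop in
- jar_ledge (a point): on the jar's axis, 142 mm up, underside of the 8 mm thick ring ledges; the jar's axes. With the underside of the stopper 17.5 to 22 mm below jar_mouth the lugs are below them and it turns clockwise from above (the other way is blocked) to hard stops 1.45 to 1.5 rad from the slots. There, 4 mm deep pockets (17 mm wide, centred 1.40 rad from the slots) let it rise to 13 mm below jar_mouth: locked
- seal (a joint): depth of the sprung rubber seal inside the neck, 0 = up, 0.017 m = fully down. It meets the stopper when its underside is 6 mm below jar_mouth, pushes up with 4 N there plus 0.57 N per mm (about 10 N where turning is possible, 13 N where the flange meets the ring), and holds an unlocked stopper up at 6 mm
- pot_lid: round steel pot lid with a black knob, 108 mm across, 42 mm high, no lugs; not needed, leave alone
- mug_a: white mug, 82 mm across, 95 mm high, origin under its centre; leave alone
- mug_b: green mug, same size; leave alone
- mug_c: white mug, same size; leave alone
There are look-alikes about, which are no part of the job. What is shaped like the stopper but orange or purple is not meant.

How it is judged (in metres and radians):
On the way:
1. the stopper is pushed down through the slots, its lugs below the ledges (underside more than 16 mm below jar_mouth), on the jar's axis (z of stopper_foot in the frame of jar_mouth below -0.016 m and horizontal distance between stopper_foot and jar_mouth below 0.006 m), for 0.1 s.
At the end, for the whole second after the job is handed in: the stopper is let go, at rest and locked in the pockets: underside 10.5 to 15.2 mm below jar_mouth (13 is right; unlocked 6, not turned to the pockets 17), within 6 mm of the jar's axis, tilt under 0.12 rad, its lug line within 1.0 rad of the jar's x axis (z of stopper_foot in the frame of jar_mouth between -0.0152 and -0.0105 m and horizontal distance between stopper_foot and jar_mouth below 0.006 m and angle between stopper_foot's own z axis and vertical below 0.12 rad and angle between the x axis of stopper_foot and the x axis of jar, either way round below 1 rad and linear speed of stopper below 0.02 m/s and contact force between the fingers and stopper below 0.1 N); the robot touches nothing.
It fails at once if the stopper is pressed against the jar with more than 60 N (contact force between stopper and jar above 60 N).
It fails at once if the pot lid or a mug is moved more than 40 mm (distance of any of pot_lid, mug_a, mug_b, mug_c from where it was at the start of the episode above 0.04 m).
It also fails if it takes over 69 s, if anything falls off the work surface, if the arm or the gripper's body presses on something with over 40 N, if the wrist force passes 120 N, or if a joint passes its speed limit or range.

## Robot

A 6-joint arm with a two-finger parallel gripper is mounted at the origin on the work surface. World frame = base frame: x ahead of the robot, y to its left, z up, the work surface at z = 0. Lengths are in mm, angles in rad, forces in N, time in s.
With the tool pointing down it reaches from about 350 to 775 mm from the base axis. Payload 7.3 kg.
Tool frame: the origin (TCP) lies at the very end of the fingers, on their centre line; the grasp point (between the pads) lies 19 mm behind it; z points along the fingers, y is the line along which they close (so a half turn about z gives the same grasp; the last joint's range is limited). The gripper opens to 92 mm and grips with 3 to 60 N. Pads are 19 mm wide; open, the fingers measure 130 mm over their backs; the gripper's body (75 mm by 190 mm) begins 47 mm behind the grasp point.
Start: joints at [1.038, 0.342, 1.524, -0, 1.275, -0.146], TCP at [198.031, 486.239, 226.741] pointing down, gripper open.
Joint ranges: [-2.53, 2.53], [-0.77, 2.02], [0.04, 2.7], [-1, 4.14], [0.28, 2.66], [-3.11, 3.11]. Speed limits (rad/s): [2.57, 2.57, 3.14, 3.14, 3.14, 3.14].

## Interface

Orientations are given as [roll, pitch, yaw] about the fixed x, y, z axes, in that order (R = Rz(yaw) Ry(pitch) Rx(roll)).
In Python, from plant import * gives the robot as it stands.
- The arm moves only by the tool arm_command, never from a script. Its arguments are lists of equal length, an entry for each row: "gripper": the finger opening in mm, from 0 to 91.8; "dp": the shift along the tool's x, y, z in units of 25 mm (1.0 is 25 mm), a list of three; "twist": the turn about the tool's z in units of 5 degrees (1.0 is 5 degrees). A call has exactly 5 rows; each row shifts and turns the commanded pose from where the row before left it, along the tool's axes as they then stand; what a row does not reach is not made up. A row lasts 1/8 s, in which the tool goes at most 62.5 mm and 10.7 degrees, less where a joint would pass 70% of its speed; a pose out of reach is approached as far as the arm can. A call is refused whole if a number of a shift passes 1 or a number of a turn 1, either way. A call with a gripper value outside its range is refused whole. The fingers move at their own pace and stop on an object; the grip force is fixed at half the most. Time passes only in rows, so rows that do not move let the fingers close, or fill a call up. It gives the time, the measured TCP pose, the force, the opening and the grip force at its end, in the units of the state.
- get_obs(): the state, without advancing time (a new reading comes with each control period).
- capture(name): name is "scene" or "top" or "wrist"; returns the picture (420x560x3 uint8, red, green, blue); there is no depth.
- get_calibration(name): a dict with "mtx" (3x3 intrinsics, pixels), "dist_coeffs" ([k1, k2, p1, p2, k3] as OpenCV has them; the pictures are not rectified), "position" and "attitude" of the camera in the world; the wrist camera has in their place "mount" (4x4, takes a point from camera to tool coordinates, whose origin is the TCP and whose axes are the flange's). Camera axes: x right, y down, z forward; pixel columns grow to the right and rows downward; lengths in mm; the calibration is good to about 2 mm. A picture is of the moment at which its call begins: read the wrist's pose just before it. get_calibration takes no time and is no camera call.
- close_job(): hands the job in; it is judged then, once.
The state is a dict: "time": time; "joint_positions": joint angles; "dq": joint speeds; "tau": joint torques, N m; "tool_pos": TCP position; "tcp_rot": TCP orientation; "contact_force": force on the tool from outside, world axes, zero at the start; "moment": the same for the moment, N m; "grip_width": finger opening in mm; "finger_force": force on a finger pad.
Only numpy, scipy, OpenCV 4.12 (cv2) and the standard library are available. Lean on these libraries where they do the work, as an engineer would, in place of code of your own. Each camera call takes 0.05 s, during which the arm holds its last target. There are 200 camera calls.

## Working session

There is one attempt and no reset: what is moved stays moved. The work goes in short steps, Python scripts to look and compute and a tool call to move; the robot and the scene stay as the last step left them, time stands still between calls to the robot, and variables do not carry over. Pictures are saved under pics/ and viewed, at most 10 in all, crops included, and the job is handed in when it is done.

Besides the shell and the picture viewer there is one more tool, called after ">>>" by a JSON object that holds its "name" and its "arguments", one argument or row to a line. arm_command: Moves the arm, as the interface text tells. Its arguments: {"type":"object","properties":{"gripper":{"type":"array"},"dp":{"type":"array"},"twist":{"type":"array"}},"required":["gripper","dp","twist"]}

```bash
mkdir -p pics; ls; python3 - <<'E'
from plant import *
import cv2,numpy as np
o=get_obs();print(o)
for n in("scene","top"):
    c=get_calibration(n);print(n,c)
a=capture("top");b=capture("scene")
cv2.imwrite("pics/top.png",a[:,:,::-1]);cv2.imwrite("pics/scene.png",b[:,:,::-1])
print(get_calibration("wrist"))
E
```

```text
pics
{'time': 0.0, 'joint_positions': array([ 1.03803174e+00,  3.42765674e-01,  1.52501565e+00, -2.06097324e-05,
        1.27540932e+00, -1.46014728e-01]), 'dq': array([ 1.20909792e-03,  1.96849125e-03, -6.70149041e-05,  4.49121443e-04,
        3.13549406e-04, -9.12477939e-04]), 'tau': array([ 2.68874510e-04, -4.31248319e+01, -2.44213575e+01,  7.17106042e-02,
        5.60665154e-02, -9.83144105e-05]), 'tool_pos': array([197.80105608, 485.86860288, 226.0231564 ]), 'tcp_rot': array([-3.14000880e+00, -2.13004501e-04,  2.75484864e+00]), 'contact_force': array([ 0.22354224, -0.13674006,  0.28338998]), 'moment': array([ 0.0065705 ,  0.02171127, -0.03782192]), 'finger_force': 0.0, 'grip_width': 92.09763283069245}
scene {'mtx': array([[483.50052786,   0.        , 281.48685214],
       [  0.        , 483.50052786, 209.73166729],
       [  0.        ,   0.        ,   1.        ]]), 'dist_coeffs': array([-0.14619375,  0.        ,  0.        ,  0.        ,  0.        ]), 'position': array([1233.05441693,  -97.91624122,  887.12272067]), 'attitude': array([-2.43977491, -0.01047373,  1.69064609])}

[... 286 characters left out ...]
58, -129.48979945, 1098.75313164]), 'attitude': array([-3.02047138e+00,  2.22362955e-03, -1.59323443e+00])}
{'mtx': array([[331.33091695,   0.        , 277.18373192],
       [  0.        , 331.33091695, 209.76028848],
       [  0.        ,   0.        ,   1.        ]]), 'dist_coeffs': array([-0.072109,  0.      ,  0.      ,  0.      ,  0.      ]), 'mount': array([[-2.17582093e-04, -9.61243194e-01, -2.75701785e-01,
         7.41901008e+01],
       [ 9.99999933e-01, -1.28062104e-04, -3.42700908e-04,
         6.91138992e-01],
       [ 2.94111965e-04, -2.75701841e-01,  9.61243158e-01,
        -1.58450982e+02],
       [ 0.00000000e+00,  0.00000000e+00,  0.00000000e+00,
         1.00000000e+00]])}
```

View pics/top.png

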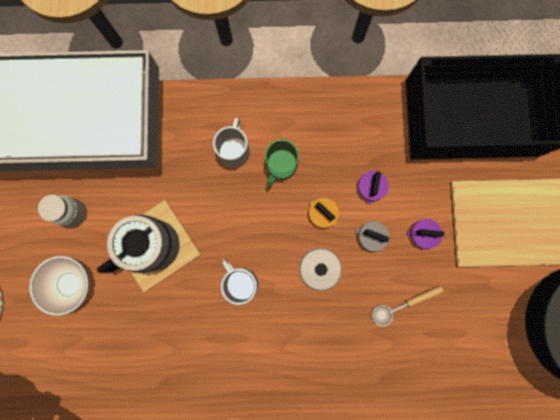

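View pics/scene.png

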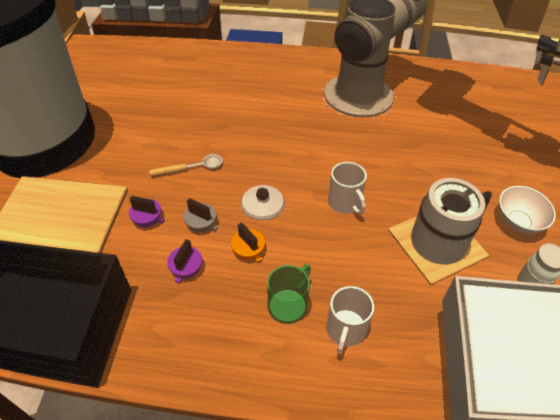

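The top view has four stopper shapes: grey (374,237), orange (324,212) and purple (374,186) and (427,234). The grey one with the black wing is the match. The jar is at about (137,243) with its handle toward (107,267), and the lid is at (320,270). I'll confirm these in an enlarged crop and measure.

```bash
cat > h.py <<'E'
from plant import *
import cv2,numpy as np
from scipy.spatial.transform import Rotation as R
def cam(name,o=None):
    c=get_calibration(name)
    if 'mount' in c:
        T=np.eye(4);T[:3,:3]=R.from_euler('xyz',o['tcp_rot']).as_matrix();T[:3,3]=o['tool_pos']
        M=T@c['mount'];return c,M[:3,:3],M[:3,3]
    return c,R.from_euler('xyz',c['attitude']).as_matrix(),np.array(c['position'])
def onplane(cm,uv,z):
    c,Rm,p=cm
    n=cv2.undistortPoints(np.array(uv,float).reshape(-1,1,2),c['mtx'],c['dist_coeffs']).reshape(-1,2)
    d=np.c_[n,np.ones(len(n))]@Rm.T
    return p+d*((z-p[2])/d[:,2])[:,None]
def proj(cm,P):
    c,Rm,p=cm
    return cv2.projectPoints(np.array(P,float).reshape(-1,1,3),cv2.Rodrigues(Rm.T)[0],-Rm.T@p,c['mtx'],c['dist_coeffs'])[0].reshape(-1,2)
E
python3 - <<'E'
from h import *
a=cv2.imread("pics/top.png");cm=cam("top")
s=cv2.resize(a[200:280,334:414],(400,400),interpolation=cv2.INTER_CUBIC)
j=cv2.resize(a[200:280,95:175],(400,400),interpolation=cv2.INTER_CUBIC)
cv2.imwrite("pics/crop.png",np.hstack([j,s]))
for uv,z in(((374,237),26),((137,243),158),((320,270),20),((324,212),26),((374,186),26),((427,234),26),((230,148),95),((281,155),95),((240,287),95)): print(uv,onplane(cm,[uv],z).round())
E
```

```text
(374, 237) [[ 550. -361.   26.]]
(137, 243) [[542. 186. 158.]]
(320, 270) [[ 472. -224.   20.]]
(324, 212) [[ 616. -238.   26.]]
(374, 186) [[ 679. -367.   26.]]
(427, 234) [[ 555. -494.   26.]]
(230, 148) [[767. -12.  95.]]
(281, 155) [[ 747. -133.   95.]]
(240, 287) [[439. -32.  95.]]
```

View pics/crop.png

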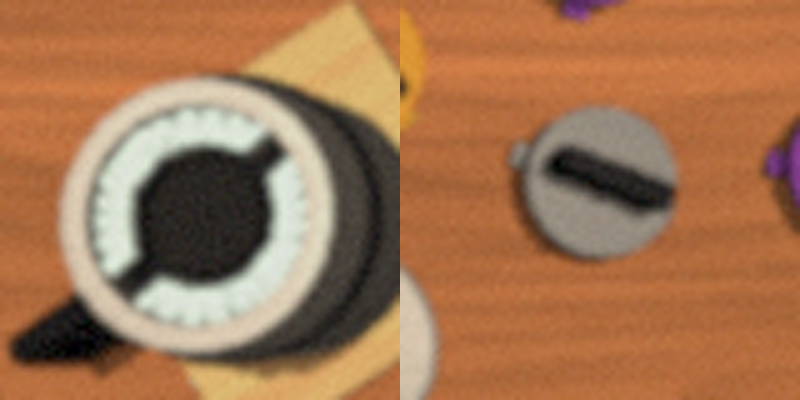

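The crop confirms the grey stopper, with its wing at crop (550–670, 158–198) and a grey lug at (520,155). The jar's neck slots are at crop (270,150) and (135,275). Next I'll measure the poses more precisely.

```bash
cat >> h.py <<'E'
def goto(o,x,y,z=None,yaw=None):
    w=o['tcp_rot'][2];d=np.array([x,y,o['tool_pos'][2] if z is None else z])-o['tool_pos']
    X=np.array([np.cos(w),np.sin(w),0]);Y=np.array([np.sin(w),-np.cos(w),0])
    print('pos',o['tool_pos'].round(1),'yaw',w.round(3),'dp total',np.round([d@X/25,d@Y/25,-d[2]/25],2),
      'twist',None if yaw is None else round(float((w-yaw+np.pi)%(2*np.pi)-np.pi)*36/np.pi,2))
E
python3 - <<'E'
from h import *
a=cv2.imread("pics/top.png");cm=cam("top")
def line(m,z):
    v,u=np.nonzero(m[1]);P=onplane(cm,np.c_[u+m[0][0],v+m[0][1]],z)[:,:2]
    c=P.mean(0);e=np.linalg.eigh(np.cov((P-c).T));return c,np.arctan2(*e[1][::-1,1]),np.sqrt(e[0]*12)
big=lambda m:(lambda r:(r[1]==1+np.argmax(r[2][1:,4])))(cv2.connectedComponentsWithStats(m.astype(np.uint8)))
hsv=cv2.cvtColor(a,cv2.COLOR_BGR2HSV)
# stopper
x0,y0=350,212;s=hsv[y0:262,x0:400]
wing=big(s[:,:,2]<60);print('wing@60',line(((x0,y0),wing),60))
grey=big((s[:,:,1]<70)|wing);cs=cv2.findContours(grey.astype(np.uint8),0,1)[0][0]
(cx,cy),r=cv2.minEnclosingCircle(cs);M=cv2.moments(cs);print('grey',cx+x0,cy+y0,r,M['m10']/M['m00']+x0,M['m01']/M['m00']+y0)
print('flange',onplane(cm,[(M['m10']/M['m00']+x0,M['m01']/M['m00']+y0)],28))
# jar
x0,y0=95,200;s=hsv[y0:280,x0:175]
white=big((s[:,:,2]>150)&(s[:,:,1]<70));cs=max(cv2.findContours(white.astype(np.uint8),0,1)[0],key=cv2.contourArea)
e=cv2.fitEllipse(cs);print('rim',e);print(onplane(cm,[(e[0][0]+x0,e[0][1]+y0)],158))
sl=onplane(cm,[(95+270/5-.5,200+152/5-.5),(95+136/5-.5,200+274/5-.5)],148);print('slots',sl,np.arctan2(*(sl[1]-sl[0])[1::-1]))
print(onplane(cm,[(97.5,269)],80))
goto(get_obs(),550,186)
E
```

```text
wing@60 (array([ 551.69256328, -356.99154858]), np.float64(1.1991898077053675), array([14.35693954, 55.39389339]))
grey 372.0 236.0 16.55304527282715 373.1375062845651 236.00653594771242
flange [[ 552.75984075 -358.46826233   28.        ]]
rim ((39.18423843383789, 42.77286148071289), (52.01243591308594, 54.729591369628906), 43.60170364379883)
[[542.69429367 192.12615461 158.        ]]
slots [[571.00090488 164.29147284 148.        ]
 [518.46028855 222.61300627 148.        ]] 2.304096583130453
[[487.01491974 304.0363617   80.        ]]
pos [197.8 485.9 226.1] yaw 2.755 dp total [-17.57  -5.8   -0.  ] twist None
```

>>> {"name": "arm_command", "arguments": {
  "gripper": [90,90,90,90,90],
  "dp": [
    [-0.92,-0.28,0],
    [-0.92,-0.28,0],
    [-0.92,-0.28,0],
    [-0.92,-0.28,0],
    [-0.92,-0.28,0]
  ],
  "twist": [0,0,0,0,0]
}}

```text
time: 0.72
tool_pos: [291.7, 409.7, 226.4]
tcp_rot: [-3.141, -0.0, 2.755]
contact_force: [-0.5, 0.5, -0.2]
grip_width: 90.1
finger_force: 0.0
```

>>> {"name": "arm_command", "arguments": {
  "gripper": [90,90,90,90,90],
  "dp": [
    [-0.92,-0.28,0],
    [-0.92,-0.28,0],
    [-0.92,-0.28,0],
    [-0.92,-0.28,0],
    [-0.92,-0.28,0]
  ],
  "twist": [0,0,0,0,0]
}}

```text
time: 1.35
tool_pos: [385.0, 334.0, 226.3]
tcp_rot: [-3.141, -0.001, 2.755]
contact_force: [0.2, 0.6, -0.6]
grip_width: 90.0
finger_force: 0.0
```

>>> {"name": "arm_command", "arguments": {
  "gripper": [90,90,90,90,90],
  "dp": [
    [-0.92,-0.28,0],
    [-0.92,-0.28,0],
    [-0.92,-0.28,0],
    [-0.92,-0.28,0],
    [-0.92,-0.28,0]
  ],
  "twist": [0,0,0,0,0]
}}

```text
time: 1.98
tool_pos: [478.3, 258.2, 226.3]
tcp_rot: [-3.141, -0.001, 2.755]
contact_force: [-0.1, 0.0, -0.1]
grip_width: 90.0
finger_force: 0.0
```

>>> {"name": "arm_command", "arguments": {
  "gripper": [90,90,90,90,90],
  "dp": [
    [-0.92,-0.28,0],
    [-0.92,-0.28,0],
    [-0.92,-0.28,0],
    [-0.92,-0.28,0],
    [0,0,0]
  ],
  "twist": [0,0,0,0,0]
}}

```text
time: 2.6
tool_pos: [553.9, 196.8, 226.3]
tcp_rot: [-3.141, -0.0, 2.753]
contact_force: [-0.4, 0.5, -0.2]
grip_width: 90.0
finger_force: 0.0
```

```bash
python3 - <<'E'
from h import *
o=get_obs();a=capture("wrist")[:,:,::-1];cv2.imwrite("pics/w1.png",a)
np.save("w1.npy",np.r_[o['tool_pos'],o['tcp_rot']])
print(proj(cam("wrist",o),[(543,192,158),(571,164,150),(518,222,150)]))
E
```

```text
[[264.3058966  210.95872158]
 [245.3300202  253.73230061]
 [290.02457912 161.02184296]]
```

View pics/w1.png

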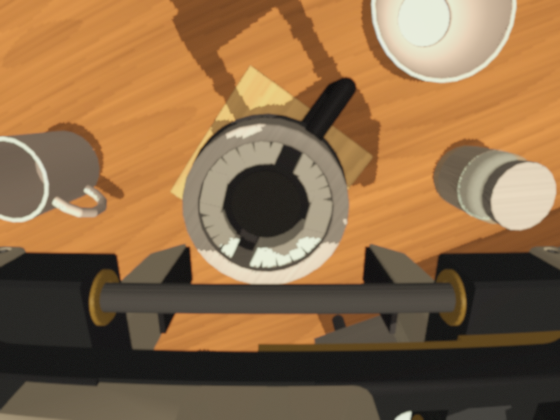

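The wrist view looks straight into the jar mouth: rim centred near (266,202), slots at about (289,155) and (244,246), handle up and to the right. I'll fit the bore and the slots.

```bash
python3 - <<'E'
from h import *
w=np.load("w1.npy");o=dict(tool_pos=w[:3],tcp_rot=w[3:]);cm=cam("wrist",o)
a=cv2.imread("pics/w1.png");g=cv2.GaussianBlur(a,(3,3),0).max(2)
m=(g<70).astype(np.uint8);q=np.zeros_like(m);cv2.circle(q,(266,202),64,1,-1);m&=q
n,l,st,ce=cv2.connectedComponentsWithStats(m);k=l[200,266];b=(l==k).astype(np.uint8)
op=cv2.morphologyEx(b,cv2.MORPH_OPEN,cv2.getStructuringElement(cv2.MORPH_ELLIPSE,(41,41)))
cs=max(cv2.findContours(op,0,1)[0],key=cv2.contourArea);P=onplane(cm,cs.reshape(-1,2),150)[:,:2]
(c,r)=cv2.minEnclosingCircle(P.astype(np.float32));print('bore centre',P.mean(0),c,r)
s=cv2.morphologyEx(b-op,cv2.MORPH_OPEN,np.ones((5,5),np.uint8));n,l,st,ce=cv2.connectedComponentsWithStats(s)
for i in range(1,n):
  if st[i,4]>60:print('slot',ce[i],st[i,4],onplane(cm,[ce[i]],150)[0,:2])
# white-rim outer edge radial profile at z=158 (outer radius): rays of strongest gradient
# hand pixels for slots
sl=onplane(cm,[(289,155),(244,246)],150);print(sl,np.arctan2(*(sl[0]-sl[1])[1::-1]),sl.mean(0))
th=np.linspace(0,2*np.pi,72);c0=np.array([543,192])
def prof(z,rs):
  out=[]
  for t in th:
    Q=proj(cm,np.c_[c0[0]+rs*np.cos(t),c0[1]+rs*np.sin(t),0*rs+z])
    v=cv2.remap(g,Q[:,0].astype(np.float32).reshape(1,-1),Q[:,1].astype(np.float32).reshape(1,-1),1)[0].astype(float)
    d=np.diff(v);i=np.argmax(d);out.append((c0+(rs[i]+.25)*np.array([np.cos(t),np.sin(t)]),d[i]))
  return np.array([p for p,_ in out])
Q=prof(150,np.arange(22,40,.5));
from scipy.optimize import least_squares
f=least_squares(lambda p:np.hypot(*(Q-p[:2]).T)-p[2],[543,192,32],loss='soft_l1');print('ring fit',f.x,np.median(abs(f.fun)))
goto(get_obs(),552,-358,None,1.2)
E
```

```text
bore centre [538.79759612 193.64498256] (540.1289672851562, 193.7262420654297) 30.80685043334961
slot [288.22969188 157.32492997] 357 [515.09071519 221.79472426]
slot [247.39411765 243.03529412] 170 [563.53343912 169.02694596]
[[513.77630164 222.90597252 150.        ]
 [564.77362194 165.65013428 150.        ]] 2.298445052629731 [539.27496179 194.2780534  150.        ]
ring fit [542.20177425 192.87363821  31.23867327] 0.761256592731149
pos [553.  197.6 226.4] yaw 2.753 dp total [ -8.37 -20.59  -0.  ] twist 17.8
```

>>> {"name": "arm_command", "arguments": {
  "gripper": [90,90,90,90,90],
  "dp": [
    [-0.4,-0.98,0],
    [-0.4,-0.98,0],
    [-0.4,-0.98,0],
    [-0.4,-0.98,0],
    [-0.4,-0.98,0]
  ],
  "twist": [0,0,0,0,0]
}}

```text
time: 3.28
tool_pos: [552.2, 65.9, 226.9]
tcp_rot: [3.141, -0.0, 2.756]
contact_force: [-0.7, -0.1, 0.1]
grip_width: 90.1
finger_force: 0.0
```

>>> {"name": "arm_command", "arguments": {
  "gripper": [90,90,90,90,90],
  "dp": [
    [-0.4,-0.98,0],
    [-0.4,-0.98,0],
    [-0.4,-0.98,0],
    [-0.4,-0.98,0],
    [-0.4,-0.98,0]
  ],
  "twist": [0,0,0,0,0]
}}

```text
time: 3.9
tool_pos: [552.5, -66.4, 226.9]
tcp_rot: [3.141, -0.0, 2.756]
contact_force: [0.9, -0.0, 0.9]
grip_width: 89.9
finger_force: 0.0
```

>>> {"name": "arm_command", "arguments": {
  "gripper": [90,90,90,90,90],
  "dp": [
    [-0.4,-0.98,0],
    [-0.4,-0.98,0],
    [-0.4,-0.98,0],
    [-0.4,-0.98,0],
    [-0.4,-0.98,0]
  ],
  "twist": [0,0,0,0,0]
}}

```text
time: 4.53
tool_pos: [552.8, -198.6, 226.9]
tcp_rot: [3.141, -0.0, 2.756]
contact_force: [0.0, 0.5, -0.1]
grip_width: 89.7
finger_force: 0.0
```

>>> {"name": "arm_command", "arguments": {
  "gripper": [90,90,90,90,90],
  "dp": [
    [-0.4,-0.98,0],
    [-0.4,-0.98,0],
    [-0.4,-0.98,0],
    [-0.4,-0.98,0],
    [-0.4,-0.98,0]
  ],
  "twist": [0,0,0,0,0]
}}

```text
time: 5.15
tool_pos: [553.0, -331.8, 226.8]
tcp_rot: [3.141, -0.0, 2.755]
contact_force: [0.2, -0.2, 0.8]
grip_width: 90.1
finger_force: 0.0
```

>>> {"name": "arm_command", "arguments": {
  "gripper": [90,90,90,90,90],
  "dp": [
    [-0.4,-0.98,0],
    [0,0,0],
    [0,0,0],
    [0,0,0],
    [0,0,0]
  ],
  "twist": [0,1,1,1,1]
}}

```text
time: 5.78
tool_pos: [553.0, -357.4, 226.6]
tcp_rot: [3.141, -0.0, 2.403]
contact_force: [0.7, 0.5, 0.3]
grip_width: 90.2
finger_force: 0.0
```

>>> {"name": "arm_command", "arguments": {
  "gripper": [60,60,60,60,60],
  "dp": [
    [0,0,0],
    [0,0,0],
    [0,0,0],
    [0,0,0],
    [0,0,0]
  ],
  "twist": [1,1,1,1,1]
}}

```text
time: 6.4
tool_pos: [553.1, -357.4, 226.7]
tcp_rot: [3.141, -0.0, 1.967]
contact_force: [-0.0, 0.3, -0.2]
grip_width: 60.2
finger_force: 0.0
```

>>> {"name": "arm_command", "arguments": {
  "gripper": [60,60,60,60,60],
  "dp": [
    [0,0,0],
    [0,0,0],
    [0,0,0],
    [0,0,0],
    [0,0,0]
  ],
  "twist": [1,1,1,1,1]
}}

```text
time: 7.02
tool_pos: [553.1, -357.4, 226.7]
tcp_rot: [-3.141, -0.0, 1.531]
contact_force: [-0.2, -0.4, 0.3]
grip_width: 59.7
finger_force: 0.0
```

>>> {"name": "arm_command", "arguments": {
  "gripper": [60,60,60,60,60],
  "dp": [
    [0,0,0],
    [0,0,0],
    [0,0,0],
    [0,0,0],
    [0,0,0]
  ],
  "twist": [1,1,1,0.8,0]
}}

```text
time: 7.65
tool_pos: [553.1, -357.4, 226.7]
tcp_rot: [-3.141, -0.0, 1.203]
contact_force: [-0.4, -0.9, 0.7]
grip_width: 59.8
finger_force: 0.0
```

```bash
python3 - <<'E'
from h import *
o=get_obs();a=capture("wrist")[:,:,::-1];cv2.imwrite("pics/w2.png",a)
np.save("w2.npy",np.r_[o['tool_pos'],o['tcp_rot']])
print(proj(cam("wrist",o),[(552,-358,69),(552+29*.362,-358+29*.932,69)]))
E
```

```text
[[276.24322935 195.33248234]
 [276.28033551 165.87064652]]
```

View pics/w2.png

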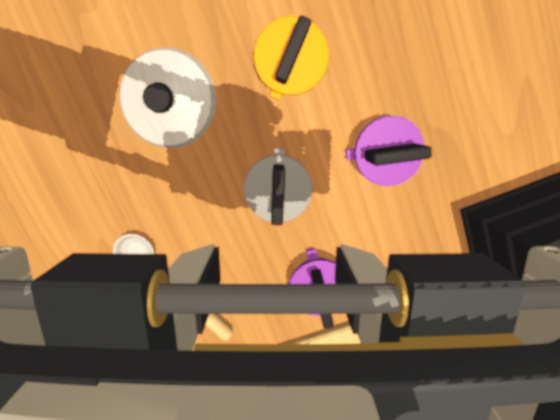

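The grey stopper is centred near (278,190), with its wing running along the image's vertical from (278,166) to (277,224). That's in line with the tool's x axis. The fine offset comes next.

```bash
python3 - <<'E'
from h import *
w=np.load("w2.npy");o=dict(tool_pos=w[:3],tcp_rot=w[3:]);cm=cam("wrist",o)
a=cv2.imread("pics/w2.png");x0,y0=262,160;g=a[y0:230,x0:294].max(2)
r=cv2.connectedComponentsWithStats((g<50).astype(np.uint8));m=r[1]==1+np.argmax(r[2][1:,4])
cs=max(cv2.findContours(m.astype(np.uint8),0,1)[0],key=cv2.contourArea)+[x0,y0]
P=onplane(cm,cs.reshape(-1,2),69)[:,:2].astype(np.float32);print(cv2.minAreaRect(P))
for v in (165,170,180,190,200,210,220): 
  u=np.nonzero(m[v-y0])[0]+x0
  if len(u):print(v,u.min(),u.max())
h=cv2.cvtColor(a,cv2.COLOR_BGR2HSV)[145:235,235:325]
q=(h[:,:,1]<60)|(h[:,:,2]<50);q=cv2.morphologyEx(q.astype(np.uint8),cv2.MORPH_OPEN,np.ones((15,15)))
c=max(cv2.findContours(q,0,1)[0],key=cv2.contourArea)+[235,145];e=cv2.fitEllipse(c);print(e,onplane(cm,[e[0]],30))
E
```

```text
((556.4710083007812, -350.145263671875), (41.84312057495117, 9.361766815185547), 67.37126922607422)
165 276 279
170 274 282
180 274 279
190 273 274
200 273 282
((277.4851989746094, 188.18544006347656), (63.96406173706055, 64.87403869628906), 107.42630767822266) [[ 552.71162739 -359.67552054   30.        ]]
```

>>> {"name": "arm_command", "arguments": {
  "gripper": [60,60,60,60,60],
  "dp": [
    [-0.08,0.02,1],
    [0,0,1],
    [0,0,1],
    [0,0,1],
    [0,0,1]
  ],
  "twist": [0,0,0,0,0]
}}

```text
time: 8.32
tool_pos: [552.8, -359.5, 101.0]
tcp_rot: [3.141, -0.0, 1.203]
contact_force: [-0.4, 0.5, 0.5]
grip_width: 60.1
finger_force: 0.0
```

>>> {"name": "arm_command", "arguments": {
  "gripper": [60,60,60,60,60],
  "dp": [
    [0,0,1],
    [0,0,1],
    [0,0,0.4],
    [0,0,0.2],
    [0,0,0]
  ],
  "twist": [0,0,0,0,0]
}}

```text
time: 8.95
tool_pos: [553.0, -359.7, 37.2]
tcp_rot: [3.141, 0.0, 1.202]
contact_force: [0.2, -0.3, -0.1]
grip_width: 59.6
finger_force: 0.0
```

>>> {"name": "arm_command", "arguments": {
  "gripper": [5,5,5,5,5],
  "dp": [
    [0,0,0],
    [0,0,0],
    [0,0,0],
    [0,0,0],
    [0,0,0]
  ],
  "twist": [0,0,0,0,0]
}}

```text
time: 9.57
tool_pos: [552.7, -359.5, 36.7]
tcp_rot: [3.142, -0.0, 1.201]
contact_force: [-0.4, 0.5, -0.4]
grip_width: 14.3
finger_force: 0.0
```

>>> {"name": "arm_command", "arguments": {
  "gripper": [5,5,5,5,5],
  "dp": [
    [0,0,0],
    [0,0,0],
    [0,0,0],
    [0,0,-0.3],
    [0,0,-1]
  ],
  "twist": [0,0,0,0,0]
}}

```text
time: 10.2
tool_pos: [551.7, -358.7, 68.0]
tcp_rot: [-3.138, -0.001, 1.201]
contact_force: [0.4, -0.6, -1.5]
grip_width: 12.6
finger_force: 30.0
```

>>> {"name": "arm_command", "arguments": {
  "gripper": [5,5,5,5,5],
  "dp": [
    [0,0,-1],
    [0,0,-1],
    [0,0,-1],
    [0,0,-1],
    [0,0,-1]
  ],
  "twist": [0,0,0,0,0]
}}

```text
time: 10.82
tool_pos: [552.5, -359.3, 195.1]
tcp_rot: [-3.141, -0.0, 1.201]
contact_force: [-0.2, 0.7, -1.4]
grip_width: 12.9
finger_force: 30.0
```

>>> {"name": "arm_command", "arguments": {
  "gripper": [5,5,5,5,5],
  "dp": [
    [0,0,-1],
    [0,0,-1],
    [0,0,-0.5],
    [0,0,0],
    [0,0,0]
  ],
  "twist": [0,0,0,-1,-1]
}}

```text
time: 11.45
tool_pos: [552.5, -359.3, 256.3]
tcp_rot: [-3.141, -0.001, 1.379]
contact_force: [-0.6, 0.4, -1.5]
grip_width: 13.1
finger_force: 30.0
```

```bash
python3 - <<'E'
from h import *
o=get_obs();print(o['grip_width'],o['finger_force'],o['contact_force'])
goto(o,542,193,None,2.30)
E
```

```text
13.087697836156044 29.9534010887146 [-0.55364694  0.36150565 -1.45804729]
pos [ 552.5 -359.3  256.3] yaw 1.379 dp total [21.61 -4.63 -0.  ] twist -10.56
```

>>> {"name": "arm_command", "arguments": {
  "gripper": [5,5,5,5,5],
  "dp": [
    [0.98,-0.21,0],
    [0.98,-0.21,0],
    [0.98,-0.21,0],
    [0.98,-0.21,0],
    [0.98,-0.21,0]
  ],
  "twist": [0,0,0,0,0]
}}

```text
time: 12.08
tool_pos: [550.5, -232.9, 256.5]
tcp_rot: [-3.141, -0.0, 1.376]
contact_force: [-0.1, 0.3, -1.7]
grip_width: 13.0
finger_force: 30.0
```

>>> {"name": "arm_command", "arguments": {
  "gripper": [5,5,5,5,5],
  "dp": [
    [0.98,-0.21,0],
    [0.98,-0.21,0],
    [0.98,-0.21,0],
    [0.98,-0.21,0],
    [0.98,-0.21,0]
  ],
  "twist": [0,0,0,0,0]
}}

```text
time: 12.7
tool_pos: [548.4, -107.4, 256.8]
tcp_rot: [3.141, -0.0, 1.376]
contact_force: [-0.0, -0.5, -3.0]
grip_width: 12.8
finger_force: 30.0
```

>>> {"name": "arm_command", "arguments": {
  "gripper": [5,5,5,5,5],
  "dp": [
    [0.98,-0.21,0],
    [0.98,-0.21,0],
    [0.98,-0.21,0],
    [0.98,-0.21,0],
    [0.98,-0.21,0]
  ],
  "twist": [0,0,0,0,0]
}}

```text
time: 13.32
tool_pos: [546.2, 17.8, 256.8]
tcp_rot: [3.141, -0.0, 1.376]
contact_force: [0.5, -0.0, -2.8]
grip_width: 12.7
finger_force: 30.0
```

>>> {"name": "arm_command", "arguments": {
  "gripper": [5,5,5,5,5],
  "dp": [
    [0.98,-0.21,0],
    [0.98,-0.21,0],
    [0.98,-0.21,0],
    [0.98,-0.21,0],
    [0.98,-0.21,0]
  ],
  "twist": [0,0,0,0,0]
}}

```text
time: 13.95
tool_pos: [544.0, 143.1, 256.8]
tcp_rot: [3.141, -0.0, 1.376]
contact_force: [0.2, -0.3, -1.8]
grip_width: 12.7
finger_force: 30.0
```

>>> {"name": "arm_command", "arguments": {
  "gripper": [5,5,5,5,5],
  "dp": [
    [0.98,-0.21,0],
    [0.98,-0.21,0],
    [0,0,0],
    [0,0,0],
    [0,0,0]
  ],
  "twist": [0,0,-1,-1,-1]
}}

```text
time: 14.58
tool_pos: [543.2, 192.4, 256.7]
tcp_rot: [3.142, -0.0, 1.641]
contact_force: [0.1, -0.2, -2.2]
grip_width: 12.9
finger_force: 30.0
```

>>> {"name": "arm_command", "arguments": {
  "gripper": [5,5,5,5,5],
  "dp": [
    [0,0,0],
    [0,0,0],
    [0,0,0],
    [0,0,0],
    [0,0,0]
  ],
  "twist": [-1,-1,-1,-1,-1]
}}

```text
time: 15.2
tool_pos: [543.2, 192.3, 256.8]
tcp_rot: [3.141, -0.0, 2.077]
contact_force: [0.5, 0.2, -2.1]
grip_width: 13.0
finger_force: 30.0
```

>>> {"name": "arm_command", "arguments": {
  "gripper": [5,5,5,5,5],
  "dp": [
    [0,0,0],
    [0,0,0],
    [0,0,0],
    [0,0,0.5],
    [0,0,0]
  ],
  "twist": [-1,-1,-0.5,0,0]
}}

```text
time: 15.82
tool_pos: [542.7, 191.8, 242.6]
tcp_rot: [-3.139, -0.002, 2.292]
contact_force: [0.1, 0.5, -2.0]
grip_width: 13.2
finger_force: 30.0
```

```bash
python3 - <<'E'
from h import *
o=get_obs();a=capture("wrist")[:,:,::-1];b=capture("top")[:,:,::-1];s=capture("scene")[:,:,::-1]
np.save("w3.npy",np.r_[o['tool_pos'],o['tcp_rot']])
cv2.imwrite("pics/w3.png",a);cv2.imwrite("pics/s3.png",s)
k=lambda i,x,y,w:cv2.resize(i[y:y+w,x:x+w],(400,400),interpolation=cv2.INTER_CUBIC)
cv2.imwrite("pics/m3.png",np.hstack([k(a,180,100,200),k(s,400,130,110)]))
goto(o,542,193,None,2.3)
E
```

```text
pos [542.7 191.8 242.6] yaw 2.292 dp total [ 0.06  0.01 -0.  ] twist -0.1
```

View pics/m3.png

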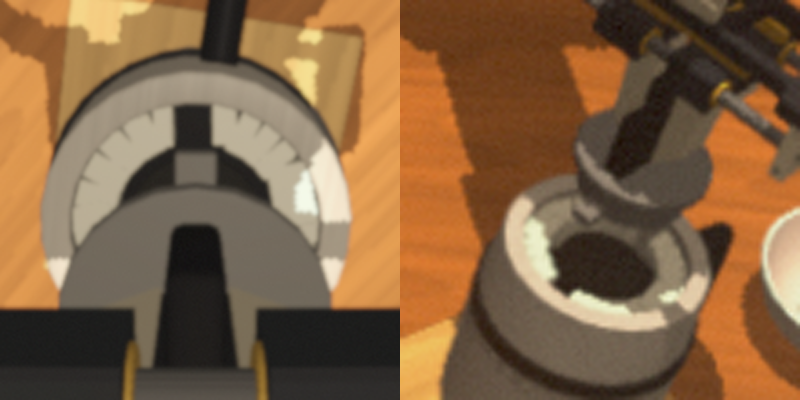

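The wrist crop shows the lug (crop x 175–217) almost in line with the far slot (175–212). It needs only a slight turn of about -0.4 units. The scene crop shows the stopper held level above the mouth. Next I'll check the offset along tool x using the edges in this same view.

```bash
python3 - <<'E'
from h import *
w=np.load("w3.npy");o=dict(tool_pos=w[:3],tcp_rot=w[3:]);o['tcp_rot'][:2]=[np.pi,0];cm=cam("wrist",o)
X=np.array([np.cos(w[5]),np.sin(w[5])]);Y=np.array([X[1],-X[0]])
zu=w[2]-36.7
for n,u,v,z,r in(('rim in',196,103,158,48),('bore L',140,178,150,0),('bore far',160,149,150,32*.85),('lug tip',196,151,zu+9,43),('flange',194,187,zu+30,38),('rimL',41,210,158,0),('rimR',350,210,158,0),('inL',71,215,158,0),('inR',322,215,158,0),('flL',58,300,zu+30,0),('flR',331,300,zu+30,0)):
    p=onplane(cm,[(180+u/2,100+v/2)],z)[0,:2]-w[:2];print(n,'centre x',round(p@X-r,1),'y',round(p@Y,1))
E
```

```text
rim in centre x 0.9 y 1.2
bore L centre x 19.2 y -20.5
bore far centre x 3.4 y -12.6
lug tip centre x -1.7 y 1.1
flange centre x -2.2 y 0.5
rimL centre x 8.6 y -57.9
rimR centre x 8.5 y 60.0
inL centre x 6.6 y -46.5
inR centre x 6.5 y 49.3
flL centre x 4.5 y -36.2
flR centre x 4.5 y 37.5
```

>>> {"name": "arm_command", "arguments": {
  "gripper": [5,5,5,5,5],
  "dp": [
    [0.1,0.02,0],
    [0,0,0.8],
    [0,0,0.8],
    [0,0,0],
    [0,0,0]
  ],
  "twist": [-0.4,0,0,0,0]
}}

```text
time: 16.6
tool_pos: [542.9, 194.0, 205.1]
tcp_rot: [3.14, 0.001, 2.328]
contact_force: [0.2, -0.3, -1.8]
grip_width: 12.8
finger_force: 30.0
```

```bash
python3 - <<'E'
from h import *
o=get_obs();a=capture("wrist")[:,:,::-1];b=capture("top")[:,:,::-1];s=capture("scene")[:,:,::-1]
np.save("w4.npy",np.r_[o['tool_pos'],o['tcp_rot']]);print(o['tool_pos'],o['tcp_rot'])
cv2.imwrite("pics/w4.png",a);cv2.imwrite("pics/s4.png",s)
k=lambda i,x,y,w:cv2.resize(i[y:y+w,x:x+w],(400,400),interpolation=cv2.INTER_CUBIC)
cv2.imwrite("pics/m4.png",np.hstack([k(a,180,100,200),k(s,400,130,110)]))
E
```

```text
[542.93279794 193.97054091 205.14594315] [3.14036734e+00 6.69971996e-04 2.32759090e+00]
```

View pics/m4.png

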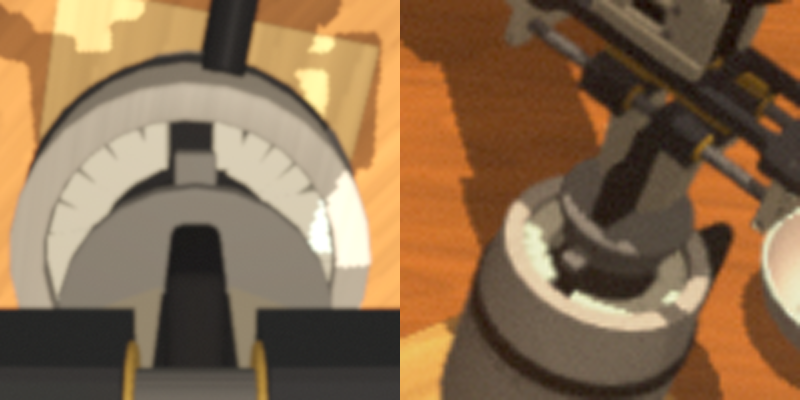

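In this view the lug (174–217) sits about 4 crop px to the right of the slot (169–213). The rim centre is at about 191.5 and the flange centre at about 194.

```bash
python3 - <<'E'
from h import *
w=np.load("w4.npy");o=dict(tool_pos=w[:3],tcp_rot=w[3:]);o['tcp_rot'][:2]=[np.pi,0];cm=cam("wrist",o)
X=np.array([np.cos(w[5]),np.sin(w[5])]);Y=np.array([X[1],-X[0]])
zu=w[2]-36.7
for n,u,v,z,r in(('rim in',191,122,158,48),('slot',191,135,150,0),('bore far',145,180,150,0),('bore far2',230,170,150,0),('lug tip',195.5,152,zu+9,43),('flange',194,187,zu+30,38),('rimL',12,250,158,0),('rimR',371,250,158,0),('inL',47,250,158,0),('inR',335,250,158,0),('flL',57,300,zu+30,0),('flR',331,300,zu+30,0)):
    p=onplane(cm,[(180+u/2,100+v/2)],z)[0,:2]-w[:2];print(n,'x',round(p@X-r,1),'y',round(p@Y,1))
o=get_obs();print(o['tool_pos'],o['tcp_rot'],o['contact_force'])
E
```

```text
rim in x -1.0 y -0.4
slot x 41.7 y -0.5
bore far x 26.8 y -15.7
bore far2 x 30.1 y 12.3
lug tip x -2.0 y 0.9
flange x -2.3 y 0.5
rimL x 5.1 y -59.4
rimR x 5.1 y 58.7
inL x 5.1 y -47.8
inR x 5.1 y 46.8
flL x 4.5 y -36.5
flR x 4.5 y 37.5
[542.96436219 193.97147759 205.27044142] [3.13987448e+00 9.17193124e-04 2.32737711e+00] [ 0.27256824  0.38925713 -1.46624605]
```

>>> {"name": "arm_command", "arguments": {
  "gripper": [5,5,5,5,5],
  "dp": [
    [0.04,-0.04,0],
    [0,0,0.4],
    [0,0,0.25],
    [0,0,0.1],
    [0,0,0]
  ],
  "twist": [-0.14,0,0,0,0]
}}

```text
time: 17.38
tool_pos: [541.0, 193.8, 185.2]
tcp_rot: [-3.141, -0.0, 2.339]
contact_force: [0.1, -0.4, -2.4]
grip_width: 12.9
finger_force: 30.0
```

>>> {"name": "arm_command", "arguments": {
  "gripper": [5,5,5,5,5],
  "dp": [
    [0,0,0.06],
    [0,0,0.06],
    [0,0,0.06],
    [0,0,0],
    [0,0,0]
  ],
  "twist": [0,0,0,0,0]
}}

```text
time: 18.0
tool_pos: [541.1, 193.9, 181.0]
tcp_rot: [3.141, -0.0, 2.339]
contact_force: [-0.5, -0.4, -3.1]
grip_width: 13.0
finger_force: 30.0
```

>>> {"name": "arm_command", "arguments": {
  "gripper": [5,5,5,5,5],
  "dp": [
    [0,0,0.08],
    [0,0,0.08],
    [0,0,0.08],
    [0,0,0],
    [0,0,0]
  ],
  "twist": [0,0,0,0,0]
}}

```text
time: 18.62
tool_pos: [541.3, 193.9, 175.3]
tcp_rot: [3.141, 0.0, 2.339]
contact_force: [-1.3, -0.6, 4.5]
grip_width: 12.7
finger_force: 30.0
```

Only the seal force shows (about 6.5 N), so I'll continue down.

>>> {"name": "arm_command", "arguments": {
  "gripper": [5,5,5,5,5],
  "dp": [
    [0,0,0.08],
    [0,0,0.08],
    [0,0,0.08],
    [0,0,0.08],
    [0,0,0]
  ],
  "twist": [0,0,0,0,0]
}}

```text
time: 19.25
tool_pos: [541.3, 193.9, 167.8]
tcp_rot: [3.141, 0.001, 2.339]
contact_force: [-1.7, -0.7, 9.7]
grip_width: 12.7
finger_force: 30.0
```

```bash
python3 -c "
from plant import *
o=get_obs();print(o['tool_pos'],o['contact_force'],o['moment'],o['joint_positions'])"
```

```text
[541.29113819 193.93928554 167.75014036] [-1.7076806  -0.65526292  9.74992966] [-0.18738865  0.52438685  0.00911702] [ 2.10753690e-01  4.82852523e-01  1.47216307e+00  3.94392863e-05
  1.18544743e+00 -5.57920185e-01]
```

>>> {"name": "arm_command", "arguments": {
  "gripper": [5,5,5,5,5],
  "dp": [
    [0,0,0],
    [0,0,0],
    [0,0,0],
    [0,0,0],
    [0,0,0]
  ],
  "twist": [0.5,0.5,0.5,0.5,0]
}}

```text
time: 19.88
tool_pos: [542.1, 194.1, 168.2]
tcp_rot: [3.139, 0.001, 2.164]
contact_force: [-0.3, -0.3, 8.4]
grip_width: 12.5
finger_force: 30.0
```

```bash
python3 -c "
from plant import *
o=get_obs();print(o['tool_pos'],o['contact_force'],o['moment'],o['tcp_rot'])"
```

```text
[542.08263794 194.08879887 168.2048703 ] [-0.34872272 -0.25747947  8.39841052] [-0.11226764  0.12207141 -0.02201786] [3.13852443e+00 1.20516565e-03 2.16442309e+00]
```

>>> {"name": "arm_command", "arguments": {
  "gripper": [5,5,5,5,5],
  "dp": [
    [0,0,0.02],
    [0,0,0],
    [0,0,0],
    [0,0,0],
    [0,0,0]
  ],
  "twist": [0.8,0.8,0.8,0.8,0.8]
}}

```text
time: 20.5
tool_pos: [542.3, 194.0, 167.8]
tcp_rot: [3.138, 0.0, 1.814]
contact_force: [0.2, -0.6, 9.1]
grip_width: 12.7
finger_force: 30.0
```

>>> {"name": "arm_command", "arguments": {
  "gripper": [5,5,5,5,5],
  "dp": [
    [0,0,0],
    [0,0,0],
    [0,0,0],
    [0,0,0],
    [0,0,0]
  ],
  "twist": [0.8,0.8,0.8,0.8,0.8]
}}

```text
time: 21.12
tool_pos: [542.3, 194.0, 167.8]
tcp_rot: [3.138, -0.001, 1.465]
contact_force: [0.4, -0.5, 8.8]
grip_width: 12.7
finger_force: 30.0
```

>>> {"name": "arm_command", "arguments": {
  "gripper": [5,5,5,5,5],
  "dp": [
    [0,0,0],
    [0,0,0],
    [0,0,0],
    [0,0,0],
    [0,0,0]
  ],
  "twist": [0.8,0.8,0.8,0.8,0.8]
}}

```text
time: 21.75
tool_pos: [542.3, 194.0, 167.8]
tcp_rot: [3.138, -0.002, 1.115]
contact_force: [-0.3, -1.0, 9.5]
grip_width: 12.3
finger_force: 30.0
```

```bash
python3 -c "
from plant import *
o=get_obs();print(o['tool_pos'],o['contact_force'],o['moment'],o['tcp_rot'])"
```

```text
[542.30819313 193.97889929 167.79751395] [-0.29598837 -1.02411933  9.50010356] [-0.22044832  0.16619764  0.04379757] [ 3.13849061e+00 -2.15064925e-03  1.11549123e+00]
```

>>> {"name": "arm_command", "arguments": {
  "gripper": [5,5,5,5,5],
  "dp": [
    [0,0,0],
    [0,0,0],
    [0,0,0],
    [0,0,0],
    [0,0,0]
  ],
  "twist": [0.6,0.6,0.5,0.5,0]
}}

```text
time: 22.38
tool_pos: [542.3, 194.0, 167.8]
tcp_rot: [3.139, -0.003, 0.925]
contact_force: [0.8, -0.7, 9.3]
grip_width: 13.0
finger_force: 30.0
```

```bash
python3 -c "
from plant import *
o=get_obs();print(o['tool_pos'],o['contact_force'],o['moment'],o['tcp_rot'])"
```

```text
[542.30188463 193.98291935 167.79499056] [ 0.78905985 -0.66560496  9.33320252] [-0.24697995  0.20167321 -0.01809946] [ 3.13901863e+00 -2.74168906e-03  9.25143013e-01]
```

>>> {"name": "arm_command", "arguments": {
  "gripper": [5,5,5,5,5],
  "dp": [
    [0,0,0],
    [0,0,0],
    [0,0,0],
    [0,0,0],
    [0,0,0]
  ],
  "twist": [0.25,0.25,0.15,0,0]
}}

```text
time: 23.0
tool_pos: [542.6, 193.6, 167.8]
tcp_rot: [3.138, -0.003, 0.869]
contact_force: [0.8, -1.5, 8.2]
grip_width: 12.4
finger_force: 30.0
```

```bash
python3 -c "
from plant import *
o=get_obs();print(o['tool_pos'],o['contact_force'],o['moment'],o['tcp_rot'])"
```

```text
[542.62802409 193.60195455 167.81390114] [ 0.83224572 -1.51840226  8.15622256] [-0.40930707  0.02765195  0.27899826] [ 3.13820017e+00 -2.76963727e-03  8.69290498e-01]
```

The stop is felt (0.28 N m). I'll back off to the pocket centre and ease up.

>>> {"name": "arm_command", "arguments": {
  "gripper": [5,5,5,5,5],
  "dp": [
    [0,0,0],
    [0,0,0],
    [0,0,-0.08],
    [0,0,-0.08],
    [0,0,0]
  ],
  "twist": [-0.4,-0.3,0,0,0]
}}

```text
time: 23.62
tool_pos: [542.4, 194.0, 171.6]
tcp_rot: [3.139, -0.003, 0.93]
contact_force: [0.3, -0.5, 6.9]
grip_width: 12.9
finger_force: 30.0
```

>>> {"name": "arm_command", "arguments": {
  "gripper": [5,5,5,5,5],
  "dp": [
    [0,0,-0.04],
    [0,0,-0.03],
    [0,0,0],
    [0,0,0],
    [0,0,0]
  ],
  "twist": [0,0,0,0,0]
}}

```text
time: 24.25
tool_pos: [542.3, 194.0, 173.1]
tcp_rot: [3.139, -0.003, 0.93]
contact_force: [1.9, -0.1, 5.5]
grip_width: 12.9
finger_force: 30.0
```

```bash
python3 -c "
from plant import *
o=get_obs();print(o['tool_pos'],o['contact_force'],o['moment'],o['tcp_rot'])"
```

```text
[542.33757081 193.95763609 173.08324743] [ 1.89188573 -0.1307913   5.54959266] [-0.1893573  -0.09441405  0.00168398] [ 3.13912137e+00 -2.52060670e-03  9.30005299e-01]
```

It has risen past the ledge level, so it's in the pockets. I'll let go and retreat.

>>> {"name": "arm_command", "arguments": {
  "gripper": [18,25,40,50,50],
  "dp": [
    [0,0,0],
    [0,0,0],
    [0,0,0],
    [0,0,0],
    [0,0,0]
  ],
  "twist": [0,0,0,0,0]
}}

```text
time: 24.88
tool_pos: [541.0, 193.9, 172.1]
tcp_rot: [-3.141, 0.0, 0.93]
contact_force: [-0.7, 0.5, 0.6]
grip_width: 48.4
finger_force: 0.0
```

>>> {"name": "arm_command", "arguments": {
  "gripper": [50,50,50,50,50],
  "dp": [
    [0,0,-0.4],
    [0,0,-1],
    [0,0,-1],
    [0,0,-0.8],
    [0,0,0]
  ],
  "twist": [0,0,0,0,0]
}}

```text
time: 25.5
tool_pos: [541.9, 194.1, 254.4]
tcp_rot: [3.139, -0.003, 0.93]
contact_force: [-0.7, -0.2, -0.8]
grip_width: 50.2
finger_force: 0.0
```

```bash
python3 - <<'E'
from h import *
o=get_obs();print(o['tool_pos'],o['contact_force'],o['grip_width'])
a=capture("wrist")[:,:,::-1];s=capture("scene")[:,:,::-1]
k=lambda i,x,y,w:cv2.resize(i[y:y+w,x:x+w],(400,400),interpolation=cv2.INTER_CUBIC)
cv2.imwrite("pics/m5.png",np.hstack([k(a,150,80,260),k(s,390,130,120)]))
E
```

```text
[541.93420256 194.0978615  254.40522523] [-0.69533038 -0.23647314 -0.84842718] 50.16325537981033
```

View pics/m5.png

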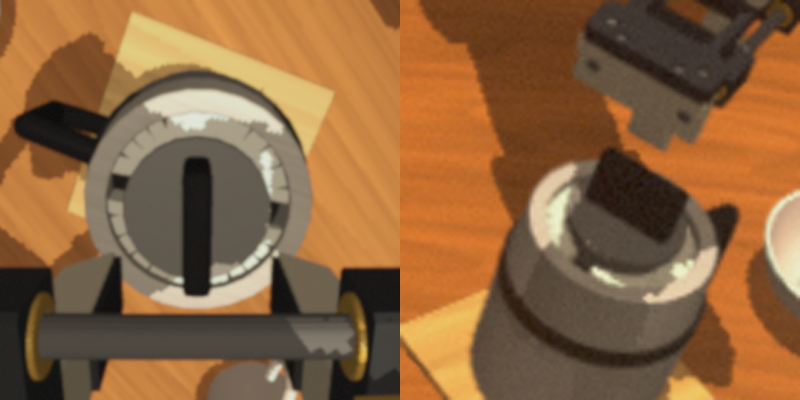

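The view shows the stopper seated level, with its wing square to the slots at crop (120,185) and (280,210), and the gripper clear. Handing in.

```bash
python3 -c "
from plant import *
print(close_job())"
```

```text
the job is handed in; nothing more can be done
None
```

The stopper is in the jar, turned about 1.4 rad from its slots into the locking pockets and let go; the job was handed in at about 25.6 s, but no verdict came back.

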